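Sort the bench things into their trays

TASK

Clear up the bench by putting each thing into the tray made for it: the two conical tubes into the tray with the two long bays, one lying flat in each bay; the two amber bottles into the tray with the two square bays, one standing in each; and the marker lying flat in the tray with the single long bay. Keep the bottles upright all the way, and leave the beaker and the timer where they are.

Things in the scene. Friction and masses are not known exactly. Their poses are not given: they have to be found in the camera images.
- tube_1: 15 ml conical tube with a screw cap, lying on the worktop: 113 long, 22 wide, 23 high (plastic, about 20 g; it does not roll). Origin: centre of its underside; long axis = y. Grip across x, tips well below its top. The two tubes are interchangeable. It starts with y turned at most 0.4 rad from world y.
- tube_2: 15 ml conical tube with a screw cap, lying on the worktop: 113 long, 22 wide, 23 high (plastic, about 20 g; it does not roll). Origin: centre of its underside; long axis = y. Grip across x, tips well below its top. The two tubes are interchangeable. It starts the other way round (y within 0.4 rad of world -y).
- bottle_1: amber glass dropper bottle with a black screw cap, upright: body 42 in diameter and 70 high, cap 26 in diameter, 89 high in all, about 110 g. Origin: centre of its underside; z = upward axis. The two bottles are interchangeable.
- bottle_2: amber glass dropper bottle with a black screw cap, upright: body 42 in diameter and 70 high, cap 26 in diameter, 89 high in all, about 110 g. Origin: centre of its underside; z = upward axis. The two bottles are interchangeable.
- marker: slim marker pen lying on the worktop: 138 long, 12 wide, 14 high, about 20 g; it does not roll. Origin: centre of its underside; long axis = y, at the start within 0.4 rad of world y. Grip across x.
- tray_tubes: fixed grey plastic tray, 117 (x) by 137 (y) outside, for the tubes: two equal long bays, each 54 (x) by 131 (y) inside, centres at x = -28.5 and x = +28.5, y = 0. Floor 3 thick, outer walls 3 thick and 10 high, rib between the bays only 6 high (heights from the worktop). Origin: underside centre. All three trays start turned at most 0.3 rad, and which stands where changes.
- tray_bottles: fixed grey plastic tray, 72 (x) by 141 (y) outside, for the bottles: two equal square bays, each 66 by 66 inside, centres at y = -34.5 and y = +34.5, x = 0. Floor 3 thick; walls and the divider 3 thick and 18 high (from the worktop). Origin: underside centre. All three trays start turned at most 0.3 rad, and which stands where changes.
- tray_pen: fixed grey plastic tray, 72 (x) by 164 (y) outside, for the marker: one undivided long bay, 66 (x) by 158 (y) inside. Floor 3 thick, walls 3 thick and 10 high (from the worktop). Origin: underside centre. All three trays start turned at most 0.3 rad, and which stands where changes.
- beaker: bystander: loose glass beaker, 59 in diameter, 72 high, standing behind the trays. Origin: underside centre.
- timer: bystander: loose white bench timer, 62 by 66, 20 high, left at the back of the work. Origin: underside centre.

How it is judged (in metres and radians):
At the end, for the whole second after the job is handed in: Floor of each long bay: a tube, flat, within 20 mm across and 14 mm along of its centre; of each square bay: a bottle, upright, within 15 mm each way; of the pen tray: the marker, flat, within 32 and 16 mm. Tilt under 0.12 rad, height within 4 mm, at rest (under 0.02 m/s) ((((x of tube_1 in the frame of tray_tubes between 0.0085 and 0.0485 m and y of tube_1 in the frame of tray_tubes between -0.014 and 0.014 m and z of tube_1 in the frame of tray_tubes between -0.001 and 0.007 m and angle between tube_1's own z axis and vertical below 0.12 rad) and (x of tube_2 in the frame of tray_tubes between -0.0485 and -0.0085 m and y of tube_2 in the frame of tray_tubes between -0.014 and 0.014 m and z of tube_2 in the frame of tray_tubes between -0.001 and 0.007 m and angle between tube_2's own z axis and vertical below 0.12 rad)) or ((x of tube_1 in the frame of tray_tubes between -0.0485 and -0.0085 m and y of tube_1 in the frame of tray_tubes between -0.014 and 0.014 m and z of tube_1 in the frame of tray_tubes between -0.001 and 0.007 m and angle between tube_1's own z axis and vertical below 0.12 rad) and (x of tube_2 in the frame of tray_tubes between 0.0085 and 0.0485 m and y of tube_2 in the frame of tray_tubes between -0.014 and 0.014 m and z of tube_2 in the frame of tray_tubes between -0.001 and 0.007 m and angle between tube_2's own z axis and vertical below 0.12 rad))) and (((x of bottle_1 in the frame of tray_bottles between -0.015 and 0.015 m and y of bottle_1 in the frame of tray_bottles between 0.0195 and 0.0495 m and z of bottle_1 in the frame of tray_bottles between -0.001 and 0.007 m and angle between bottle_1's own z axis and vertical below 0.12 rad) and (x of bottle_2 in the frame of tray_bottles between -0.015 and 0.015 m and y of bottle_2 in the frame of tray_bottles between -0.0495 and -0.0195 m and z of bottle_2 in the frame of tray_bottles between -0.001 and 0.007 m and angle between bottle_2's own z axis and vertical below 0.12 rad)) or ((x of bottle_1 in the frame of tray_bottles between -0.015 and 0.015 m and y of bottle_1 in the frame of tray_bottles between -0.0495 and -0.0195 m and z of bottle_1 in the frame of tray_bottles between -0.001 and 0.007 m and angle between bottle_1's own z axis and vertical below 0.12 rad) and (x of bottle_2 in the frame of tray_bottles between -0.015 and 0.015 m and y of bottle_2 in the frame of tray_bottles between 0.0195 and 0.0495 m and z of bottle_2 in the frame of tray_bottles between -0.001 and 0.007 m and angle between bottle_2's own z axis and vertical below 0.12 rad))) and x of marker in the frame of tray_pen between -0.032 and 0.032 m and y of marker in the frame of tray_pen between -0.016 and 0.016 m and z of marker in the frame of tray_pen between -0.001 and 0.007 m and angle between marker's own z axis and vertical below 0.12 rad and linear speed of each of tube_1, bottle_1, marker, bottle_2, tube_2 below 0.02 m/s); the robot touches nothing.
It fails at once if a bottle is tipped by more than 0.6 rad (angle between any of bottle_1, bottle_2's own z axis and vertical above 0.6 rad).
It fails at once if the beaker or the timer is moved by more than 30 mm (distance of any of beaker, timer from where it was at the start of the episode above 0.03 m).
It also fails if it takes over 120 s, if anything falls off the work surface, if the arm or the gripper's body presses on something with over 40 N, if the wrist force passes 120 N, or if a joint passes its speed limit or range.

ROBOT

A 6-joint arm with a two-finger parallel gripper is mounted at the origin on a cart in front of the work surface, level with it; the furniture and walls round the work are solid. World frame = base frame: x ahead of the robot, y to its left, z up, the work surface at z = 0. Lengths are in mm, angles in degrees, forces in N, time in s.
With the tool pointing down it reaches from about 350 to 875 mm from the base axis. Payload 4.2 kg.
Tool frame: the origin (TCP) lies at the very end of the fingers, on their centre line; the grasp point (between the pads) lies robot.pinch_z behind it (robot.pinch_z is the distance from the TCP to the grasp point, in mm); z points along the fingers, y is the line along which they close (so a half turn about z gives the same grasp; the last joint's range is limited). The gripper opens to 87 mm and grips with 3 to 60 N. Pads are 19 mm wide; open, the fingers measure 117 mm over their backs; the gripper's body (75 mm by 190 mm) begins 51 mm behind the grasp point.
Start: joints at [-48.896, 22.042, 0.453, 0, -68.411, -14.817], TCP at [276.807, -560.337, 222.55] pointing down, gripper open.
Joint ranges: [-179.83, 179.83], [-69.29, 118.12], [-61.27, 80.66], [-181.25, 117.63], [-171.15, -9.14], [-177.46, 177.46]. Speed limits (degrees/s): [159.86, 159.86, 180, 180, 180, 180].

INTERFACE

Orientations are given as [roll, pitch, yaw] about the fixed x, y, z axes, in that order (R = Rz(yaw) Ry(pitch) Rx(roll)).
In Python, from workcell import robot, grab_frame, order, spotter gives the robot as it stands. The module is installed in compiled form; this text tells all that it offers.
- The arm moves only by the tool jog_arm, never from a script. Its argument "increments" is a list that holds one entry, the list of rows, each a list of 7 numbers: the shift along the tool's x, y, z in mm, then the turn, a rotation vector about the tool's x, y, z in units of 5 degrees (1.0 is 5 degrees), then the opening, from -1 (shut) to 1 (fully open). In form: [[[dx, dy, dz, wx, wy, wz, gripper], ...]]. A call has 1 to 5 rows; each row is the pose to reach, as a shift and turn from the pose commanded when the call began, along the tool's axes at that moment; what a row does not reach only later rows make up. A row lasts 1/10 s, in which the tool goes at most 50 mm and 8.59 degrees, less where a joint would pass 70% of its speed; a pose out of reach is approached as far as the arm can. A call with a gripper value outside its range is refused whole. The fingers move at their own pace and stop on an object; "force" is the grip in N (left out, the last holds). Time passes only in rows, so rows that repeat a pose let the fingers close. It gives the time, the measured TCP pose, the force, the opening and the grip force at its end, in the units of the state.
- robot.sense(): the state, without advancing time (a new reading comes with each control period).
- grab_frame(name): name is "side" or "top" or "wrist"; returns a dict with "image" (400x640x3 uint8, blue, green, red), "range_z" (400x640 float32, mm along the optical axis (not along the pixel's ray), 0 where there is no reading), "vfov" (degrees; the focal length in pixels is half the picture's height over the tangent of half this angle, whatever the lens; pixels are square), "cx", "cy" (the principal point, pixels), "rvec" (rotation vector, rad) and "tvec" (3), from world to camera coordinates, as OpenCV has them. Camera axes: x right, y down, z forward; pixel columns grow to the right and rows downward; lengths in mm; the calibration is good to about 2 mm. A picture is of the moment at which its call begins.
- order.sign_off(): hands the job in; it is judged then, once.
Trained networks look in a picture, given as the dict that the camera call returned (one of the last four; its "shot" number tells which), for a name from the list of things; names that differ only in an ending like _2 or _b are one class to them, and where a whole thing is asked for, a point or a joint stands for the part that bears it (a point fixed in the world has none). Each returns a list of dicts, best first, with "confidence" (0 to 1); they miss things now and then, are a little off and sometimes report something else, mostly with a low value. They report only what shows in the picture. A call takes as long as a camera call.
- spotter.cut_out(picture, name): "mask" (400x640 bool, what is visible of it) and "xy" ([column, row] in pixels, amid what is visible of it).
- spotter.spot_point(picture, name): "xy" ([column, row] in pixels: a listed point, or the origin of a listed thing).
The state is a dict: "time": time; "joints": joint angles; "qvel": joint speeds; "tau": joint torques, N m; "tool_pos": TCP position; "tcp_rot": TCP orientation; "wrist_force": force on the tool from outside, world axes, zero at the start; "wrist_torque": the same for the moment, N m; "grip_width": finger opening in mm; "gripper_force": force on a finger pad.
Only numpy, scipy, OpenCV 4.12 (cv2) and the standard library are available. Lean on these libraries where they do the work, as an engineer would, in place of code of your own. Each camera call takes 0.05 s, during which the arm holds its last target. There are 200 camera calls.

## Working session

There is one attempt and no reset: what is moved stays moved. The work goes in short steps, Python scripts to look and compute and a tool call to move; the robot and the scene stay as the last step left them, time stands still between calls to the robot, and variables do not carry over. Pictures are saved under pics/ and viewed, at most 14 in all, crops included, and the job is handed in when it is done.

Besides the shell and the picture viewer there is one more tool, called as name([rows], argument=value, ...), one row to a line, values as JSON. jog_arm: Moves the arm, as the interface text tells. Its arguments: {"type":"object","properties":{"increments":{"type":"array","items":{"type":"array","items":{"type":"array","items":{"type":"number"}}}},"force":{"type":"number"}},"required":["increments"]}

```bash
mkdir -p pics; cat > h.py <<'E'
import numpy as np, cv2
from workcell import robot, grab_frame, order, spotter
from scipy.spatial.transform import Rotation as Ro
def cam(p):
    R=cv2.Rodrigues(np.array(p["rvec"],float))[0]; t=np.array(p["tvec"],float).ravel()
    f=200/np.tan(np.radians(p["vfov"])/2); return R,t,f
def cloud(p):
    R,t,f=cam(p); z=p["range_z"].astype(float)
    v,u=np.mgrid[0:400,0:640]
    c=np.stack([(u-p["cx"])*z/f,(v-p["cy"])*z/f,z],-1)
    w=(c-t)@R; w[z<=0]=np.nan; return w
E
python3 - <<'E'
from h import *
s=robot.sense(); print({k:np.round(v,2) for k,v in s.items()}, robot.pinch_z)
for n in ("top","side"):
    p=grab_frame(n); cv2.imwrite(f"pics/{n}0.png",p["image"]); w=cloud(p)
    R,t,f=cam(p); print(n,f,p["cx"],p["cy"],"campos",-R.T@t)
    for k in ["tube_1","bottle_1","marker","tray_tubes","tray_bottles","tray_pen","beaker","timer"]:
        for d in spotter.cut_out(p,k):
            m=d["mask"]; q=w[m]; q=q[~np.isnan(q[:,0])]
            print(k,round(d["confidence"],2),np.round(d["xy"]),m.sum(),np.round(np.median(q,0)) if len(q) else None, np.round(np.percentile(q[:,2],[5,95])) if len(q) else None)
E
```

```text
{'time': np.float64(0.0), 'joints': array([-4.890e+01,  2.209e+01,  3.800e-01, -3.000e-02, -6.841e+01,
       -1.482e+01]), 'qvel': array([ 0.03, -0.1 ,  0.09,  0.04, -0.01, -0.03]), 'tau': array([ 0.000e+00, -3.907e+01,  1.874e+01,  4.220e+00,  1.000e-02,
       -0.000e+00]), 'tool_pos': array([ 276.55, -559.82,  221.47]), 'tcp_rot': array([ 1.7988e+02, -1.0000e-02, -1.5372e+02]), 'wrist_force': array([ 1.49, -0.01,  0.7 ]), 'wrist_torque': array([-0.01, -0.02,  0.02]), 'gripper_force': np.float64(0.0), 'grip_width': np.float64(87.24)} 18.700000000000003
top 385.1040622550646 320.4746405890746 200.87788970454415 campos [387.87498622   6.35876706 988.64080678]
tube_1 0.84 [384. 245.] 272 [ 420. -174.   15.] [ 2. 21.]
tube_1 0.8 [268. 243.] 221 [425. 128.  16.] [11. 22.]
tube_1 0.35 [454. 200.] 1541 [ 548. -353.    3.] [ 0. 19.]
tube_1 0.19 [232. 167.] 616 [612. 226.  18.] [12. 21.]
bottle_1 0.8 [444. 270.] 355 [ 367. -306.   59.] [13. 89.]
bottle_1 0.51 [333. 236.] 198 [438. -36.  65.] [56. 91.]
bottle_1 0.16 [230. 168.] 615 [612. 226.  18.] [12. 21.]
marker 0.74 [289. 178.] 245 [585
[... 536 characters left out ...]
9076414]
tube_1 0.88 [382. 258.] 279 [416. 145.  15.] [ 8. 21.]
bottle_1 0.7 [363. 197.] 556 [437. -26.  47.] [ 3. 87.]
bottle_1 0.54 [369. 139.] 369 [ 365. -305.   44.] [ 4. 87.]
bottle_1 0.18 [292. 190.] 1121 [ 605. -120.    2.] [ 0. 10.]
marker 0.66 [301. 246.] 222 [582.  84.  10.] [ 8. 12.]
marker 0.52 [287. 297.] 985 [608. 233.  17.] [ 9. 19.]
marker 0.4 [368. 310.] 211 [458. 262.   9.] [ 3. 12.]
tray_tubes 0.64 [366. 312.] 189 [464. 262.   9.] [ 3. 12.]
tray_bottles 0.98 [312. 147.] 733 [ 541. -349.    5.] [-1. 18.]
tray_pen 0.79 [294. 192.] 1093 [ 605. -118.    2.] [ 0. 10.]
beaker 0.65 [256. 158.] 235 [ 700. -225.   47.] [10. 69.]
timer 0.7 [289. 300.] 1057 [608. 233.  17.] [ 8. 19.]
```

View pics/top0.png

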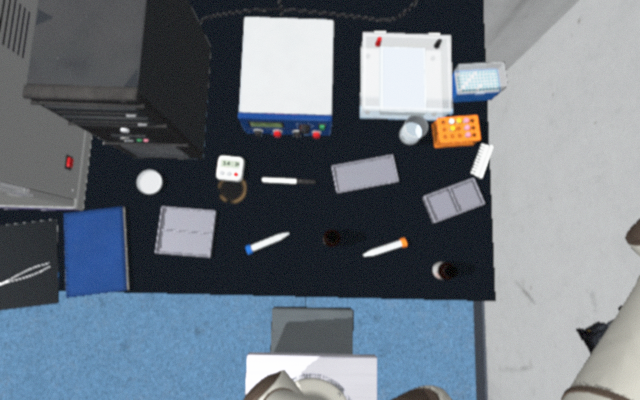

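View pics/side0.png

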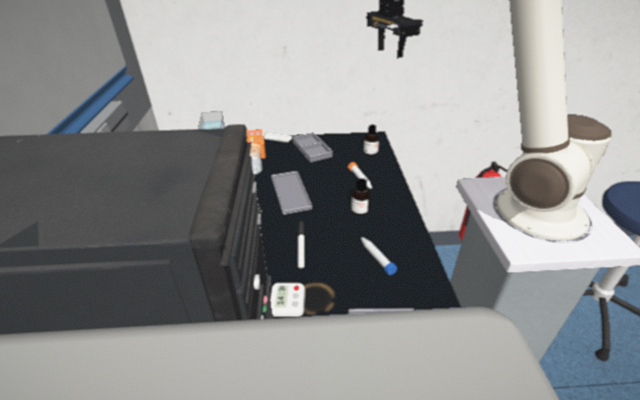

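```bash
cat > m.py <<'E'
from h import *
p=grab_frame("top"); w=cloud(p)
def rect(q): 
    (c,s,a)=cv2.minAreaRect(q[:,:2].astype(np.float32)*1.0)
    if s[0]>s[1]: a+=90; s=s[::-1]
    # long axis angle from world y: direction of local y
    return np.round(c,1),np.round(s,1),round((a+90)%180-90 if 0 else ((a+45)%180)-45,1)
for k,n,lo in [("tube_1",2,5),("marker",1,5),("bottle_1",2,75),("tray_tubes",1,-5),("tray_bottles",1,-5),("tray_pen",1,-5),("timer",1,5)]:
    for d in spotter.cut_out(p,k)[:n]:
        m=d["mask"]; q=w[m]; q=q[(~np.isnan(q[:,0]))&(q[:,2]>lo)]
        x=q[:,:2]-q[:,:2].mean(0); ev=np.linalg.svd(x,full_matrices=0)[2][0]; ev*=np.sign(ev[1])
        print(k,rect(q),"mean",np.round(q.mean(0),1),"pca ang from y",round(np.degrees(np.arctan2(-ev[0],ev[1])),1),"z98",np.percentile(q[:,2],98).round(1))
E
python3 m.py
```

```text
tube_1 (array([ 418.8, -173. ]), array([ 21.4, 109.9]), 19.1) mean [ 420.5 -178.4   15.6] pca ang from y 19.4 z98 22.9
tube_1 (array([425.7, 124.5]), array([ 19.9, 105.9]), 21.7) mean [424.7 129.2  15.7] pca ang from y 23.8 z98 22.7
marker (array([586.4,  75.3]), array([ 12. , 136.5]), -1.1) mean [585.7  75.7  10.9] pca ang from y -1.1 z98 15.1
bottle_1 (array([440. , -36.2]), array([23.4, 23.5]), 2.0) mean [439.6 -35.7  88.2] pca ang from y 64.4 z98 92.0
bottle_1 (array([ 366.7, -315.5]), array([23.4, 24. ]), -41.3) mean [ 366.7 -314.8   86.9] pca ang from y -17.8 z98 91.6
tray_tubes (array([448. , 333.9]), array([122.4, 145.5]), -2.7) mean [448.4 331.8   4.4] pca ang from y -7.1 z98 13.1
tray_bottles (array([ 548.6, -355.5]), array([ 76.3, 153.4]), 21.7) mean [ 547.6 -353.3    6.3] pca ang from y 21.6 z98 20.4
tray_pen (array([ 610.1, -123.3]), array([ 75.2, 169.6]), 10.1) mean [ 610.9 -120.8    4.1] pca ang from y 11.5 z98 12.7
timer (array([613.7, 227.8]), array([62.5, 66. ]), -5.2) mean [612.4 226.7  17.6] pca ang from y -3.6 z98 22.0
```

The top view matches the detections: tubes at (384,247) and (268,243), bottles at (333,238) and (445,270), marker at (288,181), and trays at (186,231), (365,173) and (454,200). Before moving, I'll check the furniture clearances and refine the tray centres.

```bash
python3 - <<'E'
from h import *
p=grab_frame("top"); w=cloud(p)
q=w.reshape(-1,3); q=q[~np.isnan(q[:,0])]
for y0 in range(-450,451,50):
    s=q[(q[:,1]>y0)&(q[:,1]<y0+50)&(q[:,0]>300)&(q[:,2]>25)&(q[:,2]<700)]
    h=s[s[:,2]>65]
    print(y0,"minx z>25",s[:,0].min().round() if len(s) else None,"z>65",h[:,0].min().round() if len(h) else None, "maxz",s[:,2].max().round() if len(s) else None)
R,t,f=cam(p)
from scipy.optimize import minimize
for k,W,L,H in [("tray_tubes",117,137,10),("tray_bottles",72,141,18),("tray_pen",72,164,10)]:
    d=spotter.cut_out(p,k)[0]; m=d["mask"]
    x=w[m]; x=x[~np.isnan(x[:,0])]; c0=np.median(x,0)
    # symmetric centre from floor+walls: mask IoU of projected box
    corners=np.array([[a*W/2,b*L/2,h] for a in(-1,1) for b in(-1,1) for h in(0,H)])
    mm=m.astype(np.uint8)
    def cost(v):
        th=v[2]; c=corners.copy(); cs=np.array([[np.cos(th),-np.sin(th)],[np.sin(th),np.cos(th)]])
        c[:,:2]=c[:,:2]@cs.T+v[:2]
        g=(c@R.T+t); uv=g[:,:2]/g[:,2:]*f+[p["cx"],p["cy"]]
        hull=cv2.convexHull((uv*16).astype(np.int32)); im=np.zeros((400,640),np.uint8)
        cv2.fillConvexPoly(im,hull,1,shift=4); return 1-(im&mm).sum()/(im|mm).sum()
    best=min((minimize(cost,[c0[0],c0[1],a],method="Nelder-Mead",options=dict(initial_simplex=[[c0[0],c0[1],a],[c0[0]+8,c0[1],a],[c0[0],c0[1]+8,a],[c0[0],c0[1],a+.1]])) for a in(-.2,0,.2,.35)),key=lambda r:r.fun)
    print(k,best.x.round(2)[:2],np.degrees(best.x[2]).round(1),best.fun.round(3))
    for e in spotter.spot_point(p,k)[:2]:
        u=e["xy"]; r=np.array([(u[0]-p["cx"])/f,(u[1]-p["cy"])/f,1]); C=-R.T@t; D=R.T@r
        print("  origin",(C-D*C[2]/D[2]).round(),round(e["confidence"],2))
E
```

```text
-450 minx z>25 402.0 z>65 402.0 maxz 515.0
-400 minx z>25 352.0 z>65 352.0 maxz 565.0
-350 minx z>25 313.0 z>65 313.0 maxz 618.0
-300 minx z>25 300.0 z>65 300.0 maxz 634.0
-250 minx z>25 693.0 z>65 693.0 maxz 100.0
-200 minx z>25 755.0 z>65 755.0 maxz 85.0
-150 minx z>25 755.0 z>65 755.0 maxz 107.0
-100 minx z>25 426.0 z>65 None maxz 62.0
-50 minx z>25 420.0 z>65 427.0 maxz 123.0
0 minx z>25 690.0 z>65 690.0 maxz 123.0
50 minx z>25 696.0 z>65 706.0 maxz 124.0
100 minx z>25 696.0 z>65 707.0 maxz 125.0
150 minx z>25 696.0 z>65 707.0 maxz 124.0
200 minx z>25 None z>65 None maxz None
250 minx z>25 628.0 z>65 628.0 maxz 401.0
300 minx z>25 625.0 z>65 625.0 maxz 403.0
350 minx z>25 626.0 z>65 626.0 maxz 404.0
400 minx z>25 626.0 z>65 626.0 maxz 404.0
450 minx z>25 626.0 z>65 626.0 maxz 403.0
tray_tubes [448.95 329.73] -1.8 0.049
  origin [445. 333.   0.] 0.85
tray_bottles [ 547.39 -351.31] 22.2 0.027
  origin [ 540. -348.    0.] 0.67
tray_pen [ 612.47 -122.57] 11.8 0.065
  origin [ 607. -127.    0.] 0.63
```

```bash
cat > plan.py <<'E'
import numpy as np, json
from scipy.spatial.transform import Rotation as Ro
def plan(start, wps, step=35, astep=8.0):
    """start x,y,z,yaw,grip ; wps: (x,y,z,yaw,grip,holdrows[,step]). Prints calls of <=5 rows, rounded."""
    P=[]; cur=np.array(start,float)
    for wp in wps:
        t=np.array(wp[:5],float); st=wp[6] if len(wp)>6 else step
        n=int(max(np.ceil(np.linalg.norm(t[:3]-cur[:3])/st),np.ceil(abs(t[3]-cur[3])/astep)))
        for i in range(1,n+1):
            r=cur+(t-cur)*i/n; r[4]=t[4]; P.append(r)
        P+= [t.copy()]*wp[5]; cur=t
    base=np.array(start,float)
    for k in range(0,len(P),5):
        rows=[]; c=np.cos(np.radians(base[3])); s=np.sin(np.radians(base[3]))
        T=np.array([[c,s,0],[s,-c,0],[0,0,-1]])  # rows: tool axes in world
        for r in P[k:k+5]:
            d=np.round(T@(r[:3]-base[:3])); wz=np.round(-(r[3]-base[3])/5,1)
            rows.append([int(v) for v in d]+[0,0,float(wz),float(r[4])])
        print(json.dumps([rows]).replace(".0,",",").replace(".0]","]").replace(" ",""))
        base=np.r_[base[:3]+T.T@d, base[3]-wz*5, r[4]]
    print("end",base.round(1))
E
python3 -c "
from plan import *
plan((276.8,-560.3,222.6,-153.7,1),[(367,-315,130,-68,1,2),(367,-315,32,-68,1,1)])"
```

```text
[[[-17,16,8,0,0,-1.6,1],[-34,33,17,0,0,-3.1,1],[-52,49,25,0,0,-4.7,1],[-69,65,34,0,0,-6.2,1],[-86,82,42,0,0,-7.8,1]]]
[[[-24,2,9,0,0,-1.5,1],[-47,3,17,0,0,-3.1,1],[-71,5,25,0,0,-4.7,1],[-95,7,34,0,0,-6.2,1],[-118,9,42,0,0,-7.8,1]]]
[[[-20,-14,9,0,0,-1.5,1],[-20,-14,9,0,0,-1.5,1],[-20,-14,9,0,0,-1.5,1],[-20,-14,41,0,0,-1.5,1],[-20,-14,74,0,0,-1.5,1]]]
[[[0,0,33,0,0,-0,1],[0,0,33,0,0,-0,1]]]
end [ 367.3 -314.9   31.6  -68.2    1. ]
```

jog_arm([
  [[-17,16,8,0,0,-1.6,1],[-34,33,17,0,0,-3.1,1],[-52,49,25,0,0,-4.7,1],[-69,65,34,0,0,-6.2,1],[-86,82,42,0,0,-7.8,1]],
])

```text
time: 2.15
tool_pos: [317.9, -447.9, 180.2]
tcp_rot: [-180.0, -0.0, -114.4]
wrist_force: [-0.6, 1.0, 0.1]
grip_width: 87.0
gripper_force: 0.0
```

jog_arm([
  [[-24,2,9,0,0,-1.5,1],[-47,3,17,0,0,-3.1,1],[-71,5,25,0,0,-4.7,1],[-95,7,34,0,0,-6.2,1],[-118,9,42,0,0,-7.8,1]],
])

```text
time: 2.65
tool_pos: [359.0, -336.9, 138.4]
tcp_rot: [-180.0, -0.0, -75.4]
wrist_force: [0.3, 0.3, 0.5]
grip_width: 87.3
gripper_force: 0.0
```

jog_arm([
  [[-20,-14,9,0,0,-1.5,1],[-20,-14,9,0,0,-1.5,1],[-20,-14,9,0,0,-1.5,1]],
])

```text
time: 2.95
tool_pos: [367.7, -314.9, 129.8]
tcp_rot: [-180.0, -0.0, -68.2]
wrist_force: [0.4, -0.9, -0.2]
grip_width: 87.0
gripper_force: 0.0
```

```bash
python3 - <<'E'
from h import *
s=robot.sense(); print(s["tool_pos"],s["tcp_rot"],s["time"],s["joints"].round(0) if hasattr(s["joints"],"round") else s["joints"])
p=grab_frame("wrist"); cv2.imwrite("pics/w1.png",p["image"]); w=cloud(p)
for d in spotter.cut_out(p,"bottle_1")[:2]:
    q=w[d["mask"]]; q=q[~np.isnan(q[:,0])]; h=q[q[:,2]>75]; print(d["confidence"],d["xy"],len(h),h.mean(0) if len(h) else 0,q.min(0),q.max(0))
E
```

```text
[ 367.73185609 -314.88719552  129.80979538] [-1.79998958e+02 -2.58407965e-02 -6.82148390e+01] 2.95 [-21.  14. -26.   0. -50.  43.]
0.71 [319.1, 196.1] 1073 [ 364.05895099 -321.28174723   87.78639116] [ 339.65200432 -339.65611431   -1.39307812] [ 384.80984579 -275.7890889    91.24872763]
```

View pics/w1.png

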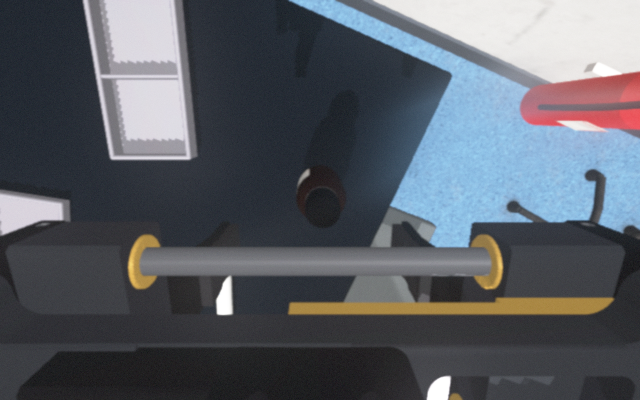

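The wrist view shows the bottle cap at (322,207), between the fingers, and the bottle tray at upper left. I'll refine the cap centre.

```bash
cat > cap.py <<'E'
from h import *
import sys
for n in sys.argv[1:]:
    p=grab_frame(n); w=cloud(p); R,t,f=cam(p); print(n,"cam",(-R.T@t).round())
    for d in spotter.cut_out(p,"bottle_1")[:3]:
        q=w[d["mask"]]; q=q[~np.isnan(q[:,0])]
        for lo,hi in ((83,95),(35,65)):
            h=q[(q[:,2]>lo)&(q[:,2]<hi)]
            if len(h)>8:
                c,r=cv2.minEnclosingCircle(h[:,:2].astype(np.float32)); print(" ",round(d["confidence"],2),lo,len(h),np.round(c,1),round(r,1),h[:,:2].mean(0).round(1))
E
python3 cap.py wrist side top
```

```text
wrist cam [ 392. -380.  293.]
  0.65 83 986 [ 363.7 -319.8] 12.9 [ 364.1 -320.7]
  0.65 35 1012 [ 363.9 -319.5] 20.8 [ 368.4 -328.3]
side cam [567. 668. 573.]
  0.88 83 29 [ 362.6 -315.3] 11.3 [ 362.8 -313.9]
  0.88 35 143 [ 363.6 -313.3] 20.1 [ 365.1 -305. ]
  0.6 83 58 [434.3 -36.6] 12.9 [436.6 -35.4]
  0.6 35 205 [435.8 -35.7] 20.2 [437.9 -25.3]
top cam [388.   6. 989.]
  0.57 83 93 [439.7 -35.6] 12.5 [439.8 -36. ]
  0.57 35 129 [439.7 -36.2] 20.5 [437.7 -34.4]
```

```bash
python3 -c "
from plan import *
plan((367.3,-314.9,129.6,-68.2,1),[(364,-318,110,-68.2,1,0),(364,-318,31,-68.2,1,1),(364,-318,31,-68.2,-1,6)],step=30)
plan((364,-318,31,-68.2,-1),[(364,-318,50,-68.2,-1,0,10),(364,-318,90,-68.2,-1,0,20),(558,-385,100,-68,-1,3,22)])"
```

```text
[[[2,4,20,0,0,-0,1],[2,4,46,0,0,-0,1],[2,4,72,0,0,-0,1],[2,4,99,0,0,-0,1],[2,4,99,0,0,-0,1]]]
[[[0,0,0,0,0,-0,-1],[0,0,0,0,0,-0,-1],[0,0,0,0,0,-0,-1],[0,0,0,0,0,-0,-1],[0,0,0,0,0,-0,-1]]]
[[[0,0,0,0,0,-0,-1]]]
end [ 364.3 -318.2   30.6  -68.2   -1. ]
[[[0,0,-10,0,0,-0,-1],[0,0,-19,0,0,-0,-1],[0,0,-39,0,0,-0,-1],[0,0,-59,0,0,-0,-1],[13,-16,-60,0,0,-0,-1]]]
[[[14,-15,-1,0,0,-0,-1],[27,-31,-2,0,0,-0,-1],[41,-46,-3,0,0,-0,-1],[54,-62,-4,0,0,-0,-1],[68,-77,-5,0,0,-0,-1]]]
[[[13,-16,-1,0,0,-0,-1],[26,-31,-2,0,0,-0,-1],[40,-47,-3,0,0,-0,-1],[53,-62,-4,0,0,-0,-1],[53,-62,-4,0,0,-0,-1]]]
[[[0,0,0,0,0,-0,-1],[0,0,0,0,0,-0,-1]]]
end [ 557.7 -384.9  100.   -68.2   -1. ]
```

jog_arm([
  [[2,4,20,0,0,0,1],[2,4,46,0,0,0,1],[2,4,72,0,0,0,1],[2,4,99,0,0,0,1],[2,4,99,0,0,0,1]],
])

```text
time: 3.85
tool_pos: [361.8, -317.3, 27.7]
tcp_rot: [179.7, 0.3, -68.3]
wrist_force: [-0.6, -0.0, 1.0]
grip_width: 87.0
gripper_force: 0.0
```

jog_arm([
  [[0,0,0,0,0,0,-1],[0,0,0,0,0,0,-1],[0,0,0,0,0,0,-1],[0,0,0,0,0,0,-1],[0,0,0,0,0,0,-1]],
], force=25)

```text
time: 4.35
tool_pos: [364.8, -318.4, 31.3]
tcp_rot: [-179.9, -0.1, -68.2]
wrist_force: [-0.4, -0.7, -0.3]
grip_width: 55.0
gripper_force: 0.0
```

jog_arm([
  [[0,0,0,0,0,0,-1],[0,0,0,0,0,0,-1],[0,0,0,0,0,0,-1]],
])

```text
time: 4.65
tool_pos: [364.5, -318.3, 30.7]
tcp_rot: [-180.0, -0.0, -68.2]
wrist_force: [-0.7, -0.2, 1.3]
grip_width: 40.4
gripper_force: 25.0
```

Gripped. Next I'll lift and move over the far bay.

jog_arm([
  [[0,0,0,0,0,0,-1],[0,0,-10,0,0,0,-1],[0,0,-25,0,0,0,-1],[0,0,-42,0,0,0,-1],[0,0,-60,0,0,0,-1]],
])

```text
time: 5.15
tool_pos: [364.1, -318.1, 91.3]
tcp_rot: [180.0, 0.0, -68.2]
wrist_force: [-0.2, -0.1, -0.7]
grip_width: 40.4
gripper_force: 25.0
```

jog_arm([
  [[10,-12,-2,0,0,0,-1],[25,-30,-4,0,0,0,-1],[41,-46,-6,0,0,0,-1],[54,-62,-8,0,0,0,-1],[68,-77,-10,0,0,0,-1]],
])

```text
time: 5.65
tool_pos: [461.8, -352.9, 101.0]
tcp_rot: [180.0, 0.0, -68.2]
wrist_force: [-0.8, 0.0, -0.8]
grip_width: 40.3
gripper_force: 25.0
```

jog_arm([
  [[13,-16,0,0,0,0,-1],[27,-32,0,0,0,0,-1],[43,-50,0,0,0,0,-1],[58,-68,0,0,0,0,-1],[66,-78,0,0,0,0,-1]],
])

```text
time: 6.15
tool_pos: [559.4, -385.6, 100.5]
tcp_rot: [-180.0, -0.0, -68.2]
wrist_force: [-0.7, 0.7, -1.5]
grip_width: 40.4
gripper_force: 25.0
```

jog_arm([
  [[0,0,0,0,0,0,-1],[0,0,0,0,0,0,-1]],
])

```text
time: 6.35
tool_pos: [557.3, -384.8, 100.2]
tcp_rot: [180.0, 0.1, -68.2]
wrist_force: [0.1, 0.6, -1.4]
grip_width: 40.1
gripper_force: 25.0
```

```bash
python3 - <<'E'
from h import *
p=grab_frame("wrist"); cv2.imwrite("pics/w2.png",p["image"]); w=cloud(p)
for n in ("wrist","side"):
    p=grab_frame(n); w=cloud(p)
    d=spotter.cut_out(p,"tray_bottles")
    if d:
        q=w[d[0]["mask"]];q=q[~np.isnan(q[:,0])]; print(n,d[0]["confidence"],cv2.minAreaRect(q[:,:2].astype(np.float32)),len(q), np.percentile(q,[1,99],axis=0).round())
    for e in spotter.spot_point(p,"tray_bottles")[:1]:
        R,t,f=cam(p);u=e["xy"]; r=np.array([(u[0]-p["cx"])/f,(u[1]-p["cy"])/f,1]); C=-R.T@t; D=R.T@r
        print("  origin",(C-D*C[2]/D[2]).round(),round(e["confidence"],2))
E
python3 cap.py wrist
```

```text
wrist 0.75 ((543.935302734375, -354.4515075683594), (79.4411849975586, 139.7664337158203), 21.498178482055664) 5182 [[ 490. -429.    1.]
 [ 599. -284.   78.]]
side 0.78 ((553.3053588867188, -515.6423950195312), (110.11453247070312, 484.4672546386719), 4.218381404876709) 700 [[ 486. -430.   -2.]
 [ 597. -275.   19.]]
  origin [ 550. -348.    0.] 0.63
wrist cam [ 582. -449.  263.]
  0.77 83 271 [ 560.9 -394.8] 18.1 [ 564. -402.]
```

View pics/w2.png

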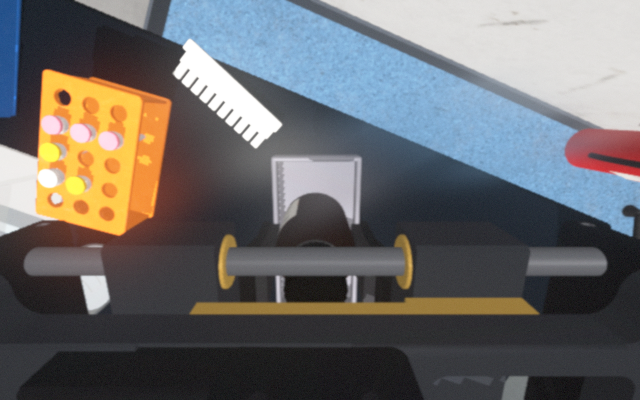

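The wrist view shows the far bay at (316,190), centred below the bottle. I'll lower and release.

jog_arm([
  [[0,-1,20,0,0,0,-1],[0,-1,40,0,0,0,-1],[0,-1,56,0,0,0,-1],[0,-1,62,0,0,0,-1],[0,-1,66,0,0,0,-1]],
])

```text
time: 7.3
tool_pos: [558.9, -384.9, 34.1]
tcp_rot: [180.0, 0.0, -68.2]
wrist_force: [0.4, -0.2, -1.1]
grip_width: 40.3
gripper_force: 25.0
```

jog_arm([
  [[0,0,0,0,0,0,-1],[0,0,0,0,0,0,-1],[0,0,0,0,0,0,1],[0,0,0,0,0,0,1],[0,0,0,0,0,0,1]],
])

```text
time: 7.8
tool_pos: [559.3, -385.0, 35.2]
tcp_rot: [-180.0, -0.1, -68.2]
wrist_force: [0.2, 0.2, 0.5]
grip_width: 57.1
gripper_force: 0.0
```

jog_arm([
  [[0,0,0,0,0,0,1],[0,0,-20,0,0,0,1],[0,0,-50,0,0,0,1],[0,0,-80,0,0,0,1],[0,0,-110,0,0,0,1]],
])

```text
time: 8.3
tool_pos: [558.9, -384.8, 145.8]
tcp_rot: [180.0, -0.0, -68.2]
wrist_force: [0.0, -0.6, 0.2]
grip_width: 86.2
gripper_force: 0.0
```

```bash
python3 cap.py wrist; python3 -c "
from plan import *
plan((557.5,-386,144,-68.2,1),[(437,-36,130,-68.2,1,2,45)])"
```

```text
wrist cam [ 584. -449.  308.]
  0.94 83 918 [ 558.4 -386.3] 13.0 [ 558.8 -387.6]
  0.94 35 886 [ 558.9 -385.8] 20.9 [ 563.  -395.2]
[[[-41,-2,2,0,0,-0,1],[-82,-4,3,0,0,-0,1],[-123,-6,5,0,0,-0,1],[-164,-8,6,0,0,-0,1],[-205,-10,8,0,0,-0,1]]]
[[[-41,-2,1,0,0,-0,1],[-83,-4,3,0,0,-0,1],[-124,-6,4,0,0,-0,1],[-165,-8,6,0,0,-0,1],[-165,-8,6,0,0,-0,1]]]
[[[0,0,0,0,0,-0,1]]]
end [436.8 -35.8 130.  -68.2   1. ]
```

jog_arm([
  [[-41,-2,2,0,0,0,1],[-82,-4,3,0,0,0,1],[-123,-6,5,0,0,0,1],[-164,-8,6,0,0,0,1],[-205,-10,8,0,0,0,1]],
])

```text
time: 8.9
tool_pos: [491.2, -189.4, 136.1]
tcp_rot: [180.0, 0.0, -68.2]
wrist_force: [0.5, 0.3, -0.0]
grip_width: 86.7
gripper_force: 0.0
```

jog_arm([
  [[-41,-2,1,0,0,0,1],[-83,-4,3,0,0,0,1],[-124,-6,4,0,0,0,1],[-165,-8,6,0,0,0,1],[-165,-8,6,0,0,0,1]],
])

```text
time: 9.4
tool_pos: [436.6, -31.6, 130.3]
tcp_rot: [180.0, 0.0, -67.9]
wrist_force: [0.8, 0.0, 0.4]
grip_width: 86.9
gripper_force: 0.0
```

jog_arm([
  [[0,0,0,0,0,0,1],[0,0,0,0,0,0,1]],
])

```text
time: 9.6
tool_pos: [438.6, -35.0, 130.5]
tcp_rot: [-180.0, -0.0, -68.2]
wrist_force: [-0.2, 0.4, -0.4]
grip_width: 87.0
gripper_force: 0.0
```

```bash
python3 cap.py wrist
```

```text
wrist cam [463. -99. 293.]
  0.65 83 985 [436.7 -38.6] 13.1 [437.1 -39.6]
  0.65 35 1042 [436.7 -39.3] 21.0 [440.7 -48.6]
```

jog_arm([
  [[2,3,20,0,0,0,1],[2,3,46,0,0,0,1],[2,3,72,0,0,0,1],[2,3,95,0,0,0,1],[2,3,100,0,0,0,1]],
])

```text
time: 10.2
tool_pos: [434.7, -39.0, 28.3]
tcp_rot: [179.7, 0.0, -68.4]
wrist_force: [-0.6, -0.0, 0.6]
grip_width: 86.7
gripper_force: 0.0
```

jog_arm([
  [[0,0,0,0,0,0,-1],[0,0,0,0,0,0,-1],[0,0,0,0,0,0,-1],[0,0,0,0,0,0,-1],[0,0,0,0,0,0,-1]],
], force=25)

```text
time: 10.7
tool_pos: [436.7, -37.4, 31.2]
tcp_rot: [-179.9, -0.0, -68.2]
wrist_force: [0.3, -0.2, -0.1]
grip_width: 54.9
gripper_force: 0.0
```

jog_arm([
  [[0,0,0,0,0,0,-1],[0,0,0,0,0,0,-1],[0,0,0,0,0,0,-1],[0,0,0,0,0,0,-1]],
])

```text
time: 11.1
tool_pos: [436.4, -37.5, 30.8]
tcp_rot: [-180.0, -0.0, -68.2]
wrist_force: [-0.9, -0.3, 3.3]
grip_width: 40.7
gripper_force: 25.0
```

jog_arm([
  [[0,0,-6,0,0,0,-1],[0,0,-18,0,0,0,-1],[0,0,-34,0,0,0,-1],[0,0,-52,0,0,0,-1],[0,0,-70,0,0,0,-1]],
])

```text
time: 11.6
tool_pos: [435.9, -37.6, 101.1]
tcp_rot: [180.0, 0.0, -68.2]
wrist_force: [0.5, 0.3, -1.0]
grip_width: 40.6
gripper_force: 25.0
```

jog_arm([
  [[12,1,0,0,0,0,-1],[32,2,0,0,0,0,-1],[56,3,0,0,0,0,-1],[80,5,0,0,0,0,-1],[104,6,0,0,0,0,-1]],
])

```text
time: 12.1
tool_pos: [468.8, -137.7, 99.5]
tcp_rot: [179.9, 0.1, -68.2]
wrist_force: [-0.3, -0.1, -2.3]
grip_width: 40.7
gripper_force: 25.0
```

jog_arm([
  [[24,1,0,0,0,0,-1],[48,3,0,0,0,0,-1],[72,4,0,0,0,0,-1],[96,6,0,0,0,0,-1],[120,7,0,0,0,0,-1]],
])

```text
time: 12.6
tool_pos: [506.6, -251.8, 99.1]
tcp_rot: [179.9, 0.1, -68.3]
wrist_force: [0.1, 0.3, -0.2]
grip_width: 40.9
gripper_force: 25.0
```

jog_arm([
  [[24,1,0,0,0,0,-1],[48,3,0,0,0,0,-1],[66,4,0,0,0,0,-1],[75,5,0,0,0,0,-1],[75,5,0,0,0,0,-1]],
])

```text
time: 13.1
tool_pos: [529.9, -322.9, 99.2]
tcp_rot: [179.9, 0.1, -68.3]
wrist_force: [-0.1, -0.5, -0.8]
grip_width: 40.7
gripper_force: 25.0
```

```bash
python3 - <<'E'
from h import *
s=robot.sense();print(s["tool_pos"],s["tcp_rot"])
p=grab_frame("wrist"); cv2.imwrite("pics/w3.png",p["image"]); w=cloud(p)
d=spotter.cut_out(p,"tray_bottles")
if d:
    q=w[d[0]["mask"]];q=q[~np.isnan(q[:,0])]; print(d[0]["confidence"],cv2.minAreaRect(q[q[:,2]<25][:,:2].astype(np.float32)),len(q))
E
python3 cap.py wrist
```

```text
[ 529.93207443 -322.8504896    99.18604416] [ 1.79922385e+02  7.87859716e-02 -6.83220821e+01]
0.72 ((545.5794677734375, -359.1579895019531), (73.53414916992188, 129.08544921875), 21.791372299194336) 9376
wrist cam [ 555. -386.  262.]
  0.95 83 317 [ 532.4 -329.5] 19.8 [ 536.  -340.2]
  0.81 83 1750 [ 558.2 -386.3] 13.0 [ 558.3 -386.5]
  0.81 35 1328 [ 558.5 -385.7] 20.7 [ 558.  -385.1]
```

View pics/w3.png

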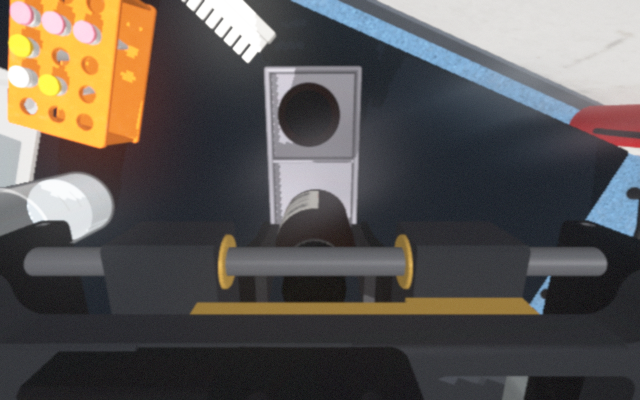

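The first bottle stands in its bay at (308,115), and the second is above the near bay. I'll lower and release.

jog_arm([
  [[0,-2,20,0,0,0,-1],[0,-2,40,0,0,0,-1],[0,-2,56,0,0,0,-1],[0,-2,61,0,0,0,-1],[0,-2,65,0,0,0,-1]],
])

```text
time: 13.8
tool_pos: [532.6, -320.6, 35.6]
tcp_rot: [180.0, -0.0, -68.2]
wrist_force: [-0.3, -0.3, 0.1]
grip_width: 40.3
gripper_force: 25.0
```

jog_arm([
  [[0,0,0,0,0,0,-1],[0,0,0,0,0,0,-1],[0,0,0,0,0,0,1],[0,0,0,0,0,0,1],[0,0,0,0,0,0,1]],
])

```text
time: 14.3
tool_pos: [532.8, -321.3, 36.2]
tcp_rot: [-179.9, -0.0, -68.2]
wrist_force: [0.7, 0.1, 0.3]
grip_width: 57.0
gripper_force: 0.0
```

jog_arm([
  [[0,0,0,0,0,0,1],[0,0,-20,0,0,0,1],[0,0,-50,0,0,0,1],[0,0,-80,0,0,0,1],[0,0,-110,0,0,0,1]],
])

```text
time: 14.8
tool_pos: [532.3, -321.1, 146.7]
tcp_rot: [180.0, 0.0, -68.2]
wrist_force: [0.0, 0.3, 1.0]
grip_width: 85.8
gripper_force: 0.0
```

```bash
python3 cap.py wrist; python3 -c "
from plan import *
plan((532,-322,144.5,-68.2,1),[(418,-175,120,-70.5,1,2,45)])"
```

```text
wrist cam [ 557. -385.  309.]
  0.85 83 1077 [ 558.2 -386.2] 12.9 [ 558.3 -386.3]
  0.85 35 974 [ 558.6 -385.6] 20.7 [ 558.7 -385.2]
  0.75 83 914 [ 533.3 -322.3] 13.1 [ 533.8 -323.6]
  0.75 35 887 [ 533.3 -323.4] 20.8 [ 537. -333.]
[[[-36,10,5,0,0,0.1,1],[-72,21,10,0,0,0.2,1],[-107,31,15,0,0,0.3,1],[-143,41,20,0,0,0.4,1],[-179,51,24,0,0,0.5,1]]]
[[[0,0,0,0,0,-0,1],[0,0,0,0,0,-0,1]]]
end [ 418.2 -174.7  120.5  -70.7    1. ]
```

jog_arm([
  [[-36,10,5,0,0,0.1,1],[-72,21,10,0,0,0.2,1],[-107,31,15,0,0,0.3,1],[-143,41,20,0,0,0.4,1],[-179,51,24,0,0,0.5,1]],
])

```text
time: 15.4
tool_pos: [417.2, -172.9, 120.8]
tcp_rot: [180.0, 0.0, -70.8]
wrist_force: [0.5, 0.4, 0.7]
grip_width: 86.9
gripper_force: 0.0
```

jog_arm([
  [[0,0,0,0,0,0,1],[0,0,0,0,0,0,1]],
])

```text
time: 15.6
tool_pos: [418.5, -173.4, 121.7]
tcp_rot: [-180.0, -0.0, -70.6]
wrist_force: [1.1, -0.4, -0.6]
grip_width: 86.9
gripper_force: 0.0
```

```bash
cat > lie.py <<'E'
from h import *
import sys
s=robot.sense();print(s["tool_pos"].round(1),s["tcp_rot"].round(1))
for n in sys.argv[2:]:
    p=grab_frame(n); w=cloud(p)
    for d in spotter.cut_out(p,sys.argv[1])[:2]:
        q=w[d["mask"]];q=q[(~np.isnan(q[:,0]))&(q[:,2]>5)&(q[:,2]<26)]
        if len(q)<20: continue
        (c,z,a)=cv2.minAreaRect(q[:,:2].astype(np.float32)); 
        if z[0]>z[1]: a+=90; z=z[::-1]
        print(n,round(d["confidence"],2),d["xy"],np.round(c,1),np.round(z,1),round((a+45)%180-45,1),len(q))
cv2.imwrite("pics/l.png",p["image"])
E
python3 lie.py tube_1 top wrist
```

```text
[ 418.5 -173.4  121.7] [-180.    -0.   -70.6]
top 0.62 [262.4, 243.7] [421.4 133.8] [18.9 84.2] 21.6 195
wrist 0.63 [319.1, 181.1] [ 415.4 -175.5] [ 22.2 111.7] 18.7 1972
```

View pics/l.png

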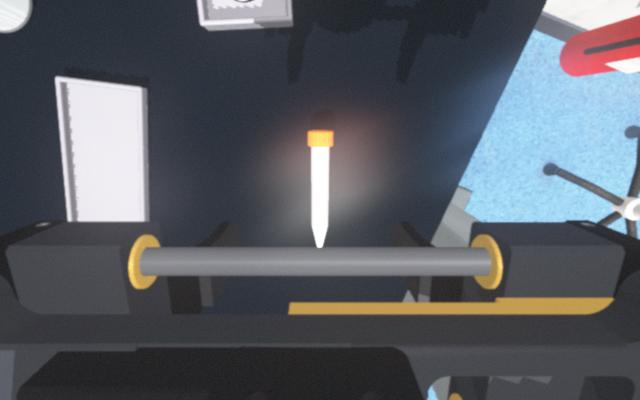

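The tube is centred in the wrist view, with its cap at (320,138) and its tip at (320,245).

jog_arm([
  [[1,4,30,0,0,0.1,1],[1,4,60,0,0,0.1,1],[1,4,90,0,0,0.1,1],[1,4,105,0,0,0.1,1],[1,4,111,0,0,0.1,1]],
])

```text
time: 16.3
tool_pos: [414.6, -176.6, 8.7]
tcp_rot: [179.8, 0.1, -71.3]
wrist_force: [1.1, 0.2, -0.5]
grip_width: 87.1
gripper_force: 0.0
```

jog_arm([
  [[0,0,0,0,0,0,1],[0,0,0,0,0,0,-1],[0,0,0,0,0,0,-1],[0,0,0,0,0,0,-1],[0,0,0,0,0,0,-1]],
], force=15)

```text
time: 16.8
tool_pos: [415.7, -176.1, 11.2]
tcp_rot: [-179.9, -0.0, -71.2]
wrist_force: [-0.3, 0.0, -0.5]
grip_width: 63.0
gripper_force: 0.0
```

jog_arm([
  [[0,0,0,0,0,0,-1],[0,0,0,0,0,0,-1],[0,0,0,0,0,0,-1],[0,0,0,0,0,0,-1],[0,0,0,0,0,0,-1]],
])

```text
time: 17.3
tool_pos: [415.2, -176.1, 10.5]
tcp_rot: [180.0, 0.0, -71.2]
wrist_force: [0.4, -0.2, -0.1]
grip_width: 23.3
gripper_force: 0.0
```

jog_arm([
  [[0,0,0,0,0,0,-1],[0,0,0,0,0,0,-1],[0,0,0,0,0,0,-1]],
])

```text
time: 17.6
tool_pos: [415.2, -176.1, 10.5]
tcp_rot: [-180.0, 0.0, -71.2]
wrist_force: [-0.4, 0.2, 0.3]
grip_width: 21.3
gripper_force: 15.0
```

```bash
python3 -c "
from plan import *
plan((415.2,-176.1,10,-71.2,-1),[(415.2,-176.1,30,-71.2,-1,0,10),(415.2,-176.1,110,-71.2,-1,0,27),(477,329,120,-92,-1,2,37)])"
```

```text
[[[0,0,-10,0,0,-0,-1],[0,0,-20,0,0,-0,-1],[0,0,-47,0,0,-0,-1],[0,0,-73,0,0,-0,-1],[0,0,-100,0,0,-0,-1]]]
[[[-33,-16,-1,0,0,0.3,-1],[-65,-32,-1,0,0,0.6,-1],[-98,-47,-2,0,0,0.9,-1],[-131,-63,-3,0,0,1.2,-1],[-164,-79,-4,0,0,1.5,-1]]]
[[[-34,-11,0,0,0,0.3,-1],[-69,-23,-1,0,0,0.6,-1],[-103,-34,-2,0,0,0.9,-1],[-138,-46,-2,0,0,1.2,-1],[-172,-57,-3,0,0,1.5,-1]]]
[[[-36,-7,-1,0,0,0.3,-1],[-72,-14,-2,0,0,0.6,-1],[-107,-20,-2,0,0,0.9,-1],[-143,-27,-3,0,0,1.2,-1],[-143,-27,-3,0,0,1.2,-1]]]
[[[0,0,0,0,0,-0,-1]]]
end [476.8 328.9 120.  -92.2  -1. ]
```

jog_arm([
  [[0,0,-10,0,0,0,-1],[0,0,-20,0,0,0,-1],[0,0,-47,0,0,0,-1],[0,0,-73,0,0,0,-1],[0,0,-100,0,0,0,-1]],
])

```text
time: 18.1
tool_pos: [415.1, -176.1, 112.5]
tcp_rot: [-180.0, -0.0, -71.2]
wrist_force: [1.0, -0.7, -0.8]
grip_width: 21.4
gripper_force: 15.0
```

jog_arm([
  [[-33,-16,-1,0,0,0.3,-1],[-65,-32,-1,0,0,0.6,-1],[-98,-47,-2,0,0,0.9,-1],[-131,-63,-3,0,0,1.2,-1],[-164,-79,-4,0,0,1.5,-1]],
])

```text
time: 18.6
tool_pos: [437.3, 6.1, 115.8]
tcp_rot: [-179.9, 0.0, -78.8]
wrist_force: [-0.1, 0.3, -0.1]
grip_width: 21.4
gripper_force: 15.0
```

jog_arm([
  [[-34,-11,0,0,0,0.3,-1],[-69,-23,-1,0,0,0.6,-1],[-103,-34,-2,0,0,0.9,-1],[-138,-46,-2,0,0,1.2,-1],[-172,-57,-3,0,0,1.5,-1]],
])

```text
time: 19.1
tool_pos: [459.4, 186.1, 118.7]
tcp_rot: [-179.9, 0.0, -86.2]
wrist_force: [0.6, -0.0, 1.1]
grip_width: 20.9
gripper_force: 15.0
```

jog_arm([
  [[-36,-7,-1,0,0,0.3,-1],[-72,-14,-2,0,0,0.6,-1],[-107,-20,-2,0,0,0.9,-1],[-143,-27,-3,0,0,1.2,-1],[-143,-27,-3,0,0,1.2,-1]],
])

```text
time: 19.6
tool_pos: [477.9, 333.2, 121.8]
tcp_rot: [-179.8, 0.2, -92.0]
wrist_force: [-0.8, -0.1, 0.3]
grip_width: 21.2
gripper_force: 15.0
```

jog_arm([
  [[0,0,0,0,0,0,-1],[0,0,0,0,0,0,-1]],
])

```text
time: 19.8
tool_pos: [476.5, 328.0, 120.9]
tcp_rot: [180.0, -0.0, -92.2]
wrist_force: [-0.4, -0.3, -1.7]
grip_width: 21.2
gripper_force: 15.0
```

```bash
cat > tray.py <<'E'
from h import *
import sys
k,W,L,H=sys.argv[1],*map(float,sys.argv[2:5])
s=robot.sense();print(s["tool_pos"].round(1),s["tcp_rot"].round(1),s["grip_width"],s["gripper_force"])
p=grab_frame("wrist"); w=cloud(p); cv2.imwrite(sys.argv[5],p["image"])
for d in spotter.cut_out(p,k)[:1]:
    q=w[d["mask"]];q=q[(~np.isnan(q[:,0]))&(q[:,2]<H+6)&(q[:,2]>-4)]
    lo,hi=np.percentile(q,[.3,99.7],axis=0); print(d["confidence"],len(q),lo.round(),hi.round())
    (c,z,a)=cv2.minAreaRect(q[:,:2].astype(np.float32))
    if (z[0]>z[1])==(W<L): a+=90; z=z[::-1]
    print(np.round(c,1),np.round(z,1),round((a+45)%180-45,1))
E
python3 tray.py tray_tubes 117 137 10 pics/w4.png
```

```text
[476.5 328.  120.9] [180.   -0.  -92.2] 21.242411274782814 14.996781796216965
0.73 11603 [384. 258.   1.] [504. 381.  13.]
[445.1 322.1] [120.7 127.4] -2.2
```

View pics/w4.png

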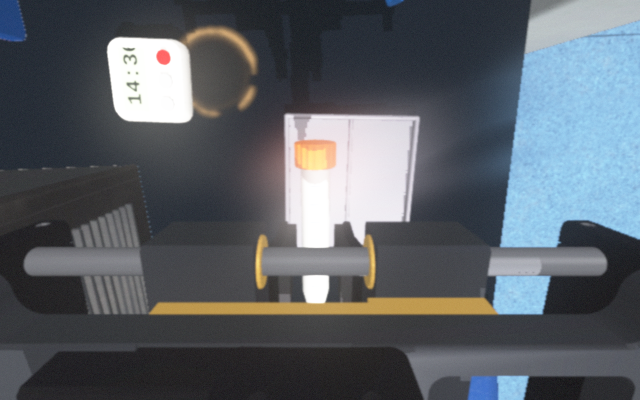

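The tube, with its cap at (316,155), is over the left bay of the tube tray at (350,170). In world terms that is the far bay. I'll lower and open only a little, to about 39 mm.

jog_arm([
  [[1,2,25,0,0,0,-1],[1,2,50,0,0,0,-1],[1,2,75,0,0,0,-1],[1,2,90,0,0,0,-1],[1,2,98,0,0,0,-1]],
])

```text
time: 20.4
tool_pos: [474.4, 326.4, 21.3]
tcp_rot: [179.9, -0.1, -92.3]
wrist_force: [-0.2, -0.2, 0.2]
grip_width: 21.1
gripper_force: 15.0
```

jog_arm([
  [[0,0,4,0,0,0,-1],[0,0,8,0,0,0,-1],[0,0,8,0,0,0,-1],[0,0,8,0,0,0,-1]],
])

```text
time: 20.8
tool_pos: [475.2, 328.3, 15.2]
tcp_rot: [-180.0, 0.1, -92.2]
wrist_force: [0.2, 0.0, -1.0]
grip_width: 21.3
gripper_force: 15.0
```

jog_arm([
  [[0,0,0,0,0,0,-0.1],[0,0,0,0,0,0,-0.1],[0,0,0,0,0,0,-0.1],[0,0,0,0,0,0,-0.1],[0,0,0,0,0,0,-0.1]],
])

```text
time: 21.3
tool_pos: [474.9, 328.0, 14.6]
tcp_rot: [-180.0, 0.0, -92.2]
wrist_force: [-0.1, -0.5, -1.3]
grip_width: 38.7
gripper_force: 0.0
```

jog_arm([
  [[0,0,-10,0,0,0,-0.1],[0,0,-30,0,0,0,-0.1],[0,0,-60,0,0,0,-0.1],[0,0,-90,0,0,0,-0.1],[0,0,-120,0,0,0,-0.1]],
])

```text
time: 21.8
tool_pos: [474.9, 327.9, 136.5]
tcp_rot: [-180.0, 0.0, -92.2]
wrist_force: [-0.2, 0.7, 0.1]
grip_width: 39.0
gripper_force: 0.0
```

```bash
python3 tray.py tray_tubes 117 137 10 pics/w5.png; python3 lie.py tube_1 wrist;  python3 -c "
from plan import *
plan((474.5,327.5,134,-92.2,1),[(423,123,120,-67.5,1,2,40)])"
```

```text
[474.9 327.9 136.5] [-180.     0.   -92.2] 39.02676524320539 0.0
0.74 13378 [384. 258.   1.] [505. 393.  13.]
[443.3 327.1] [121.3 135.4] -3.1
[477.3 330.2 140.3] [-179.6    0.4  -92.1]
wrist 0.8 [318.4, 175.9] [474.7 328.3] [ 21.5 111. ] -2.2 1739
wrist 0.64 [387.8, 4.1] [405.5 173.2] [ 6.1 18. ] 91.6 119
[[[34,7,2,0,0,-0.8,1],[69,15,5,0,0,-1.6,1],[103,22,7,0,0,-2.5,1],[138,29,9,0,0,-3.3,1],[172,36,12,0,0,-4.1,1]]]
[[[29,19,2,0,0,-0.8,1],[29,19,2,0,0,-0.8,1],[29,19,2,0,0,-0.8,1]]]
end [423.  123.5 120.  -67.7   1. ]
```

View pics/w5.png

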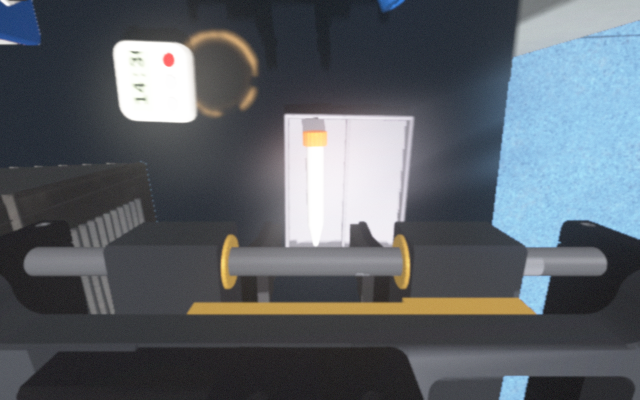

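The first tube lies inside the far bay (cap at 315,138). Now the second tube.

jog_arm([
  [[34,7,2,0,0,-0.8,1],[69,15,5,0,0,-1.6,1],[103,22,7,0,0,-2.5,1],[138,29,9,0,0,-3.3,1],[172,36,12,0,0,-4.1,1]],
])

```text
time: 22.5
tool_pos: [430.9, 155.6, 121.5]
tcp_rot: [179.9, -0.0, -71.5]
wrist_force: [0.8, -0.6, -0.2]
grip_width: 71.1
gripper_force: 0.0
```

jog_arm([
  [[29,19,2,0,0,-0.8,1],[29,19,2,0,0,-0.8,1],[29,19,2,0,0,-0.8,1],[29,19,2,0,0,-0.8,1]],
])

```text
time: 22.9
tool_pos: [423.7, 124.5, 120.4]
tcp_rot: [-180.0, -0.0, -67.7]
wrist_force: [-0.0, 0.2, -0.4]
grip_width: 86.6
gripper_force: 0.0
```

```bash
python3 lie.py tube_1 wrist
```

```text
[423.7 124.5 120.4] [-180.    -0.   -67.7]
wrist 0.9 [314.5, 194.6] [423.4 119.9] [ 20.9 110.2] 22.2 1949
wrist 0.65 [215.4, 311.5] [473.  273.5] [ 6.5 20.7] 107.0 202
```

jog_arm([
  [[3,2,30,0,0,0,1],[3,2,60,0,0,0,1],[3,2,90,0,0,0,1],[3,2,104,0,0,0,1],[3,2,110,0,0,0,1]],
])

```text
time: 23.5
tool_pos: [422.0, 120.6, 8.9]
tcp_rot: [179.8, -0.0, -67.7]
wrist_force: [0.6, -0.1, -0.3]
grip_width: 87.4
gripper_force: 0.0
```

jog_arm([
  [[0,0,0,0,0,0,1],[0,0,0,0,0,0,-1],[0,0,0,0,0,0,-1],[0,0,0,0,0,0,-1],[0,0,0,0,0,0,-1]],
], force=15)

```text
time: 24.0
tool_pos: [422.9, 120.7, 11.2]
tcp_rot: [-179.9, 0.0, -67.7]
wrist_force: [0.6, 0.4, 1.1]
grip_width: 62.8
gripper_force: 0.0
```

jog_arm([
  [[0,0,0,0,0,0,-1],[0,0,0,0,0,0,-1],[0,0,0,0,0,0,-1],[0,0,0,0,0,0,-1],[0,0,0,0,0,0,-1]],
])

```text
time: 24.5
tool_pos: [422.7, 120.5, 10.5]
tcp_rot: [-180.0, -0.0, -67.7]
wrist_force: [-0.4, 0.3, 0.1]
grip_width: 23.0
gripper_force: 0.1
```

jog_arm([
  [[0,0,0,0,0,0,-1],[0,0,0,0,0,0,-1],[0,0,0,0,0,0,-1]],
])

```text
time: 24.8
tool_pos: [422.6, 120.5, 10.5]
tcp_rot: [-180.0, 0.0, -67.7]
wrist_force: [0.6, 0.4, -0.0]
grip_width: 21.3
gripper_force: 14.9
```

```bash
python3 -c "
from plan import *
plan((423.5,121,10.5,-67.7,-1),[(423.5,121,30.5,-67.7,-1,0,10),(423.5,121,110,-67.7,-1,0,27),(416.5,328.5,120,-92.2,-1,3,35)])"
```

```text
[[[0,0,-10,0,0,-0,-1],[0,0,-20,0,0,-0,-1],[0,0,-46,0,0,-0,-1],[0,0,-73,0,0,-0,-1],[0,0,-100,0,0,-0,-1]]]
[[[-32,-12,-1,0,0,0.8,-1],[-65,-24,-3,0,0,1.6,-1],[-97,-36,-4,0,0,2.4,-1],[-130,-48,-6,0,0,3.3,-1],[-162,-60,-8,0,0,4.1,-1]]]
[[[-35,0,-2,0,0,0.8,-1],[-35,0,-2,0,0,0.8,-1],[-35,0,-2,0,0,0.8,-1],[-35,0,-2,0,0,0.8,-1]]]
end [416.4 328.6 120.5 -92.2  -1. ]
```

jog_arm([
  [[0,0,-10,0,0,0,-1],[0,0,-20,0,0,0,-1],[0,0,-46,0,0,0,-1],[0,0,-73,0,0,0,-1],[0,0,-100,0,0,0,-1]],
])

```text
time: 25.3
tool_pos: [422.5, 120.4, 112.5]
tcp_rot: [-180.0, 0.0, -67.7]
wrist_force: [1.2, 1.3, -0.8]
grip_width: 21.6
gripper_force: 14.9
```

jog_arm([
  [[-32,-12,-1,0,0,0.8,-1],[-65,-24,-3,0,0,1.6,-1],[-97,-36,-4,0,0,2.4,-1],[-130,-48,-6,0,0,3.3,-1],[-162,-60,-8,0,0,4.1,-1]],
])

```text
time: 25.8
tool_pos: [416.5, 294.5, 119.9]
tcp_rot: [-179.9, 0.1, -88.4]
wrist_force: [-0.1, 0.3, -0.2]
grip_width: 21.3
gripper_force: 14.9
```

jog_arm([
  [[-35,0,-2,0,0,0.8,-1],[-35,0,-2,0,0,0.8,-1],[-35,0,-2,0,0,0.8,-1],[-35,0,-2,0,0,0.8,-1]],
])

```text
time: 26.2
tool_pos: [415.3, 327.2, 120.8]
tcp_rot: [180.0, -0.0, -92.2]
wrist_force: [-0.1, -0.4, -0.3]
grip_width: 21.4
gripper_force: 14.9
```

```bash
python3 tray.py tray_tubes 117 137 10 pics/w6.png;python3 lie.py tube_1 wrist
```

```text
[415.3 327.2 120.8] [180.   -0.  -92.2] 21.36513075382635 14.936478585004807
0.96 10263 [384. 257.   1.] [503. 379.  13.]
[445.4 320.4] [123.  123.7] -2.9
[415.5 327.  120.8] [180.   -0.  -92.3]
wrist 0.94 [251.1, 174.3] [473.1 311.9] [20.9 79. ] -0.8 1593
```

View pics/w6.png

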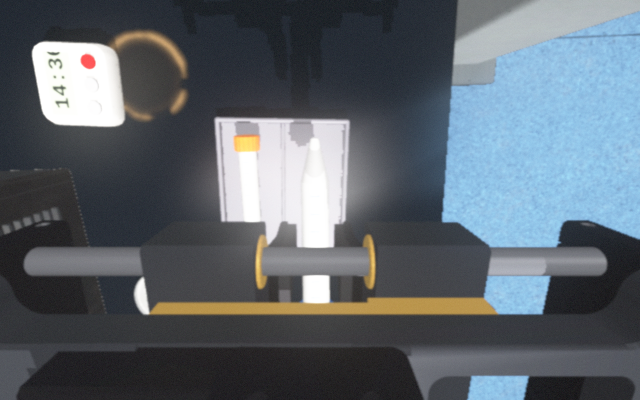

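The held tube (tip at 315,143) is over the near bay, and the first tube sits at (250,175). I'll lower and open slightly.

jog_arm([
  [[0,0,25,0,0,0,-1],[0,0,50,0,0,0,-1],[0,0,75,0,0,0,-1],[0,0,90,0,0,0,-1],[0,0,98,0,0,0,-1]],
])

```text
time: 26.9
tool_pos: [415.2, 326.9, 21.2]
tcp_rot: [179.9, -0.1, -92.3]
wrist_force: [-0.0, -0.7, -0.3]
grip_width: 21.2
gripper_force: 14.9
```

jog_arm([
  [[0,0,4,0,0,0,-1],[0,0,8,0,0,0,-1],[0,0,8,0,0,0,-1],[0,0,8,0,0,0,-1]],
])

```text
time: 27.3
tool_pos: [415.9, 328.5, 15.2]
tcp_rot: [-180.0, 0.1, -92.2]
wrist_force: [-0.2, -0.2, -0.2]
grip_width: 21.1
gripper_force: 14.9
```

jog_arm([
  [[0,0,0,0,0,0,-0.1],[0,0,0,0,0,0,-0.1],[0,0,0,0,0,0,-0.1],[0,0,0,0,0,0,-0.1],[0,0,0,0,0,0,-0.1]],
])

```text
time: 27.8
tool_pos: [415.6, 328.1, 14.6]
tcp_rot: [-180.0, 0.0, -92.2]
wrist_force: [-0.4, -0.4, 0.3]
grip_width: 38.6
gripper_force: 0.0
```

jog_arm([
  [[0,0,-10,0,0,0,-0.1],[0,0,-30,0,0,0,-0.1],[0,0,-60,0,0,0,-0.1],[0,0,-90,0,0,0,-0.1],[0,0,-120,0,0,0,-0.1]],
])

```text
time: 28.3
tool_pos: [415.6, 328.0, 136.5]
tcp_rot: [-180.0, 0.0, -92.2]
wrist_force: [0.8, 0.6, 0.3]
grip_width: 39.3
gripper_force: 0.0
```

```bash
python3 tray.py tray_tubes 117 137 10 pics/w7.png; python3 lie.py tube_1 wrist;  python3 -c "
from plan import *
plan((415.5,327.5,134,-92.2,1),[(450,150,134,-91,1,0,40),(584,73,120,-91,1,3,40)])"
```

```text
[415.6 328.  136.5] [-180.     0.   -92.2] 39.338581279716934 0.0
0.92 11402 [384. 258.   0.] [504. 392.  15.]
[445.9 325.4] [123.8 133.7] -3.0
[417.7 330.5 139.9] [-179.6    0.5  -92.1]
wrist 0.65 [256.7, 174.6] [475.9 325. ] [ 21.2 105.6] -4.2 1695
wrist 0.6 [317.9, 191.0] [414. 327.] [ 19.1 110.8] -3.1 1649
[[[35,-8,0,0,0,-0,1],[70,-17,0,0,0,-0.1,1],[106,-25,0,0,0,-0.1,1],[141,-33,0,0,0,-0.2,1],[176,-41,0,0,0,-0.2,1]]]
[[[19,-34,4,0,0,-0,1],[37,-68,7,0,0,-0,1],[56,-102,10,0,0,-0,1],[74,-136,14,0,0,-0,1],[74,-136,14,0,0,-0,1]]]
[[[0,0,0,0,0,-0,1],[0,0,0,0,0,-0,1]]]
end [584.1  73.2 120.  -91.2   1. ]
```

jog_arm([
  [[35,-8,0,0,0,0,1],[70,-17,0,0,0,-0.1,1],[106,-25,0,0,0,-0.1,1],[141,-33,0,0,0,-0.2,1],[176,-41,0,0,0,-0.2,1]],
])

```text
time: 29.0
tool_pos: [449.0, 148.8, 133.5]
tcp_rot: [179.9, -0.1, -91.2]
wrist_force: [-0.1, -0.2, 0.7]
grip_width: 71.5
gripper_force: 0.0
```

jog_arm([
  [[19,-34,4,0,0,0,1],[37,-68,7,0,0,0,1],[56,-102,10,0,0,0,1],[74,-136,14,0,0,0,1],[74,-136,14,0,0,0,1]],
])

```text
time: 29.5
tool_pos: [586.3, 71.4, 117.9]
tcp_rot: [179.9, -0.1, -91.4]
wrist_force: [-1.0, -0.5, 0.5]
grip_width: 87.1
gripper_force: 0.0
```

jog_arm([
  [[0,0,0,0,0,0,1],[0,0,0,0,0,0,1]],
])

```text
time: 29.7
tool_pos: [582.9, 73.8, 119.7]
tcp_rot: [179.9, -0.0, -91.2]
wrist_force: [-0.1, 1.1, 0.6]
grip_width: 87.0
gripper_force: 0.0
```

```bash
python3 lie.py marker wrist; python3 - <<'E'
from h import *
p=grab_frame("wrist"); w=cloud(p).reshape(-1,3); q=w[~np.isnan(w[:,0])]
q=q[(q[:,1]>-60)&(q[:,1]<180)&(q[:,2]>60)&(q[:,2]<140)&(q[:,0]>640)]
print(len(q), np.percentile(q[:,0],[0.5,2,10]) if len(q) else 0)
E
```

```text
[582.9  73.8 119.7] [179.9  -0.  -91.2]
wrist 0.93 [313.1, 177.0] [583.3  65.7] [ 11.3 123.6] -1.0 1651
24578 [687.80047739 688.76030749 705.02190571]
```

View pics/l.png

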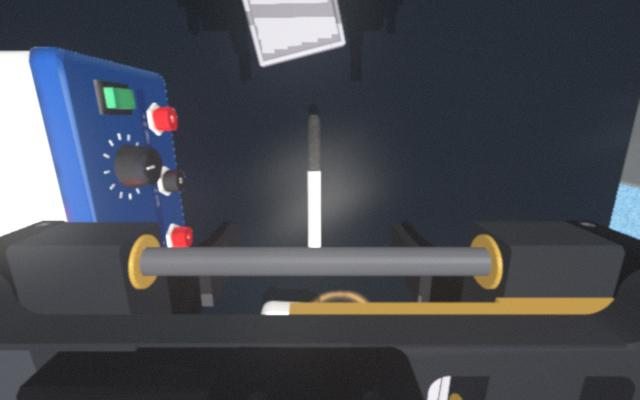

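The marker lies from (314,118) to (314,247), centred between the fingers. The instrument knobs (175,180) at x≈688 clear the gripper body by about 10 mm, so I'll descend slowly.

jog_arm([
  [[0,2,20,0,0,0,1],[0,2,45,0,0,0,1],[0,2,65,0,0,0,1],[0,2,85,0,0,0,1],[0,2,100,0,0,0,1]],
])

```text
time: 30.35
tool_pos: [581.3, 74.4, 19.8]
tcp_rot: [180.0, -0.0, -91.1]
wrist_force: [-0.0, 0.1, 0.3]
grip_width: 87.1
gripper_force: 0.0
```

jog_arm([
  [[0,0,6,0,0,0,1],[0,0,11,0,0,0,1],[0,0,15,0,0,0,1],[0,0,15,0,0,0,1],[0,0,15,0,0,0,-1]],
], force=15)

```text
time: 30.85
tool_pos: [582.6, 74.0, 6.1]
tcp_rot: [-179.9, 0.0, -91.2]
wrist_force: [0.7, -1.0, 0.4]
grip_width: 84.2
gripper_force: 0.0
```

jog_arm([
  [[0,0,0,0,0,0,-1],[0,0,0,0,0,0,-1],[0,0,0,0,0,0,-1],[0,0,0,0,0,0,-1],[0,0,0,0,0,0,-1]],
])

```text
time: 31.35
tool_pos: [582.2, 73.9, 5.6]
tcp_rot: [-180.0, 0.0, -91.2]
wrist_force: [-0.2, 0.2, 0.4]
grip_width: 46.7
gripper_force: 0.0
```

jog_arm([
  [[0,0,0,0,0,0,-1],[0,0,0,0,0,0,-1],[0,0,0,0,0,0,-1],[0,0,0,0,0,0,-1],[0,0,0,0,0,0,-1]],
])

```text
time: 31.85
tool_pos: [582.3, 73.8, 5.6]
tcp_rot: [-180.0, 0.0, -91.2]
wrist_force: [0.8, 1.0, -0.2]
grip_width: 11.7
gripper_force: 15.0
```

```bash
python3 -c "
from plan import *
from workcell import robot
s=robot.sense(); print(s['tool_pos'],s['tcp_rot'],s['grip_width'],s['gripper_force'],s['wrist_force'])
p=s['tool_pos']
plan((p[0],p[1],5,-91.2,-1),[(p[0],p[1],25,-91.2,-1,0,10),(p[0]-10,p[1],105,-91.2,-1,0,27),(600,-124,120,-79,-1,3,30)])"
```

```text
[582.25004469  73.84863658   5.55073435] [-1.79994614e+02  1.01591386e-03 -9.12108943e+01] 11.70809411422985 14.999779611825943 [ 0.75460394  0.9504122  -0.15967011]
[[[0,0,-10,0,0,-0,-1],[0,0,-20,0,0,-0,-1],[0,3,-47,0,0,-0,-1],[0,7,-73,0,0,-0,-1],[0,10,-100,0,0,-0,-1]]]
[[[28,-5,-2,0,0,-0.3,-1],[57,-9,-4,0,0,-0.7,-1],[85,-14,-6,0,0,-1,-1],[113,-18,-9,0,0,-1.4,-1],[141,-23,-11,0,0,-1.7,-1]]]
[[[29,0,-2,0,0,-0.4,-1],[57,0,-4,0,0,-0.7,-1],[57,0,-4,0,0,-0.7,-1],[57,0,-4,0,0,-0.7,-1],[57,0,-4,0,0,-0.7,-1]]]
end [ 599.5 -123.9  120.   -79.2   -1. ]
```

jog_arm([
  [[0,0,-10,0,0,0,-1],[0,0,-20,0,0,0,-1],[0,3,-47,0,0,0,-1],[0,7,-73,0,0,0,-1],[0,10,-100,0,0,0,-1]],
])

```text
time: 32.35
tool_pos: [572.1, 74.1, 107.5]
tcp_rot: [-180.0, 0.0, -91.2]
wrist_force: [-0.3, -0.0, -0.5]
grip_width: 11.7
gripper_force: 15.0
```

jog_arm([
  [[28,-5,-2,0,0,-0.3,-1],[57,-9,-4,0,0,-0.7,-1],[85,-14,-6,0,0,-1,-1],[113,-18,-9,0,0,-1.4,-1],[141,-23,-11,0,0,-1.7,-1]],
])

```text
time: 32.85
tool_pos: [592.4, -68.5, 118.1]
tcp_rot: [-179.9, -0.0, -82.6]
wrist_force: [-0.1, 0.1, -0.2]
grip_width: 12.0
gripper_force: 15.0
```

jog_arm([
  [[29,0,-2,0,0,-0.4,-1],[57,0,-4,0,0,-0.7,-1],[57,0,-4,0,0,-0.7,-1],[57,0,-4,0,0,-0.7,-1],[57,0,-4,0,0,-0.7,-1]],
])

```text
time: 33.35
tool_pos: [599.3, -123.3, 121.0]
tcp_rot: [-180.0, 0.0, -79.2]
wrist_force: [-0.6, 1.6, -0.1]
grip_width: 12.0
gripper_force: 15.0
```

```bash
python3 tray.py tray_pen 72 164 10 pics/w8.png
```

```text
[ 599.3 -123.3  121. ] [-180.     0.   -79.2] 11.986365995284608 14.99995931982994
0.71 7963 [ 568. -210.    0.] [658. -76.  13.]
[ 611.7 -140.3] [ 77.  133.6] 11.5
```

View pics/w8.png

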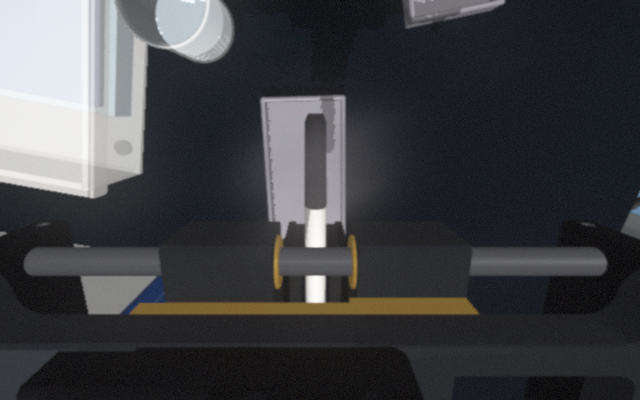

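The marker (315,160) is above the pen tray, about 9 mm off its long axis. I'll shift it to the middle and lower it.

jog_arm([
  [[2,-5,25,0,0,0,-1],[3,-9,50,0,0,0,-1],[3,-9,75,0,0,0,-1],[3,-9,92,0,0,0,-1],[3,-9,102,0,0,0,-1]],
])

```text
time: 33.95
tool_pos: [607.9, -124.3, 16.8]
tcp_rot: [179.8, 0.0, -79.1]
wrist_force: [0.6, -0.2, -0.1]
grip_width: 12.2
gripper_force: 15.0
```

jog_arm([
  [[0,0,5,0,0,0,-1],[0,0,9,0,0,0,-1],[0,0,9,0,0,0,-1],[0,0,9,0,0,0,-1]],
])

```text
time: 34.35
tool_pos: [609.4, -125.2, 10.4]
tcp_rot: [-179.9, -0.0, -79.2]
wrist_force: [0.6, -0.5, -0.9]
grip_width: 11.8
gripper_force: 15.0
```

jog_arm([
  [[0,0,0,0,0,0,-0.4],[0,0,0,0,0,0,-0.4],[0,0,0,0,0,0,-0.4],[0,0,0,0,0,0,-0.4],[0,0,0,0,0,0,-0.4]],
])

```text
time: 34.85
tool_pos: [608.9, -125.2, 9.6]
tcp_rot: [-180.0, -0.0, -79.2]
wrist_force: [-0.5, 0.2, -0.2]
grip_width: 26.0
gripper_force: 0.0
```

jog_arm([
  [[0,0,-8,0,0,0,-0.4],[0,0,-30,0,0,0,-0.4],[0,0,-60,0,0,0,-0.4],[0,0,-90,0,0,0,-0.4],[0,0,-130,0,0,0,-0.4]],
])

```text
time: 35.35
tool_pos: [607.7, -125.1, 140.0]
tcp_rot: [179.8, 0.0, -79.2]
wrist_force: [0.7, -1.0, -0.5]
grip_width: 26.2
gripper_force: 0.0
```

jog_arm([
  [[0,40,0,0,0,0,-0.4],[0,80,0,0,0,0,-0.4],[0,120,0,0,0,0,-0.4],[0,160,-10,0,0,0,-0.4],[0,200,-20,0,0,0,-0.4]],
])

```text
time: 35.85
tool_pos: [410.6, -162.9, 160.1]
tcp_rot: [180.0, -0.0, -79.2]
wrist_force: [-0.1, -0.5, 0.5]
grip_width: 26.2
gripper_force: 0.0
```

```bash
sleep 0; python3 lie.py marker top side; python3 lie.py tube_1 top;python3 cap.py top; python3 - <<'E'
from h import *
p=grab_frame("top"); im=p["image"]; cv2.imwrite("pics/t9.png",cv2.resize(im[120:300,130:520],None,fx=2,fy=2))
w=cloud(p)
for k in ("beaker","timer"):
    d=spotter.cut_out(p,k)
    if d: q=w[d[0]["mask"]]; print(k,d[0]["xy"],np.nanmedian(q,0).round())
E
```

```text
[ 410.6 -162.9  160.1] [180.   -0.  -79.2]
top 0.75 [364.4, 168.1] [ 611.6 -122.8] [ 14.3 136.2] 9.2 231
[ 412.5 -162.9  160.8] [-1.798e+02 -1.000e-01 -7.920e+01]
top 0.5 [189.0, 220.6] [476.8 329. ] [ 20.4 108.8] -1.0 267
top 0.44 [185.3, 232.8] [448.5 330.5] [117.8 138.1] -3.4 625
top cam [388.   6. 989.]
  0.83 83 96 [ 561.2 -382.5] 12.7 [ 560.5 -382. ]
  0.83 35 156 [ 561.6 -381.2] 21.0 [ 557.1 -371.7]
  0.78 83 95 [ 535.3 -319.2] 13.1 [ 535.4 -318. ]
  0.78 35 92 [ 536.2 -318.5] 19.8 [ 537.6 -306.8]
beaker [413.0, 130.6] [ 724. -241.   36.]
timer [230.7, 168.4] [612. 226.  18.]
```

View pics/t9.png

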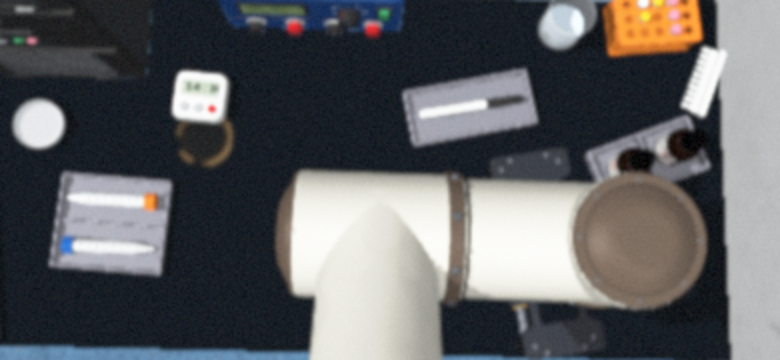

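The crop shows both tubes in their bays (112,200 and 108,246), the marker in the pen tray (470,107) and both bottles standing in theirs (632,162 and 683,145). The beaker and timer haven't moved.

```bash
python3 -c "
from workcell import order
print(order.sign_off())"
```

```text
the job is handed in; nothing more can be done
None
```

I handed the job in at about 36 s: both tubes, both bottles and the marker are in their trays, and the final picture shows the beaker and timer unmoved; the hand-in gave no verdict.

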